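Load the engine parts tray, swing it round its stud and latch it

ROBOT

A 7-joint arm with a two-finger parallel gripper is mounted at the origin on the work surface. World frame = base frame: x ahead of the robot, y to its left, z up, the work surface at z = 0. Lengths are in mm, angles in rad, forces in N, time in s.
With the tool pointing down it reaches from about 400 to 850 mm from the base axis. Payload 10.4 kg.
Tool frame: the origin (TCP) lies at the very end of the fingers, on their centre line; the grasp point (between the pads) lies 19 mm behind it; z points along the fingers, y is the line along which they close (so a half turn about z gives the same grasp; the last joint's range is limited). The gripper opens to 85 mm and grips with 20 to 120 N. Pads are 22 mm wide; open, the fingers measure 114 mm over their backs; the gripper's body (76 mm by 85 mm) begins 54 mm behind the grasp point. The pads swing forward as they close: fully open they stand 13 mm farther back than shut.
Start: joints at [-1.342, 0.332, -0.065, 1.46, 0.022, 1.35, -0.088], TCP at [155.703, 605.316, 231.338] pointing down, gripper open.
Joint ranges: [-2.6, 2.6], [-0.5, 2.12], [-1.47, 1.34], [0.16, 2.42], [-1.27, 4.41], [0.06, 2.06], [-2.6, 2.6]. Speed limits (rad/s): [2.22, 2.22, 2.79, 2.79, 3.14, 3.14, 3.14].

INTERFACE

Orientations are given as a rotation vector (axis times angle).
In Python, from plant import arm, viewer gives the robot as it stands.
- The arm moves only by the tool play_rows, never from a script. Its argument "series" is a list of rows, each a list of 3 entries, a list of its own where there are three numbers: the shift along the tool's x, y, z in m, then the turn about the tool's z in rad, then the opening, from 0 (shut) to 1 (fully open). In form: [[[x, y, z], twist, hand], ...]. A call has 1 to 20 rows; each row is the pose to reach, as a shift and turn from the pose commanded when the call began, along the tool's axes at that moment; what a row does not reach only later rows make up. A row lasts 1/8 s, in which the tool goes at most 62.5 mm and 10.7 degrees, less where a joint would pass 70% of its speed; a pose out of reach is approached as far as the arm can. A call with a gripper value outside its range is refused whole. The fingers move at their own pace and stop on an object; "newtons" is the grip in N (left out, the last holds). Time passes only in rows, so rows that repeat a pose let the fingers close. It gives the time, the measured TCP pose, the force, the opening and the grip force at its end, in the units of the state.
- arm.sense(): the state, without advancing time (a new reading comes with each control period).
- viewer.camera(name): name is "side" or "top"; returns the picture (420x560x3 uint8, red, green, blue); there is no depth.
- viewer.calibration(name): a dict with "fx", "fy", "cx", "cy" (pixels), "origin" and "rotation" of the camera in the world. Camera axes: x right, y down, z forward; pixel columns grow to the right and rows downward; lengths in mm; the calibration is good to about 2 mm. A picture is of the moment at which its call begins. calibration takes no time and is no camera call.
- arm.finish_job(): hands the job in; it is judged then, once.
The state is a dict: "t": time; "joints": joint angles; "joint_velocities": joint speeds; "tau": joint torques, N m; "eef_pos": TCP position; "tcp_rot": TCP orientation; "wrist_force": force on the tool from outside, world axes, zero at the start; "torque": the same for the moment, N m; "gripper_width": finger opening in mm; "finger_force": force on a finger pad.
Only numpy, scipy, OpenCV 4.12 (cv2) and the standard library are available. Lean on these libraries where they do the work, as an engineer would, in place of code of your own. Each camera call takes 0.05 s, during which the arm holds its last target. There are 200 camera calls.

TASK

Stand the aluminium piston upright in the empty bay of the red parts tray. Then swing the tray a quarter turn round the stud that holds its corner eye, clockwise seen from above, until its long side lies along the aluminium stop bar, and finally turn the yellow latch all the way shut in front of it. Keep the tray flat on the bench with its eye on the stud, do not topple the piston, leave the gear in its bay, and leave the blue-labelled can alone.

Things in the scene. Friction and masses are not known exactly. Their poses are not given: they have to be found in the camera images.
- station: fixed swing station on the bench. Origin on the bench at the axis of the steel stud (12 mm diameter, 52 mm tall). In the station's frame (z up, its x roughly away from the robot): the aluminium stop bar, 30 mm tall, spans x -10 to 10 mm, y 60 to 200 mm; the latch pivot is at (-143, 222) mm, on a dark foot 28 mm across
- tray: red tray, 180 x 120 x 40 mm, walls and floor 4 mm, 0.55 kg. Origin: underside, centre of its red corner eye (36 mm square lug, 10 mm thick, 15 mm hole) on the stud. In its frame (z up) the box spans x 12 to 192, y 12 to 132 mm; a divider halves x: gear by the eye, far half empty. Its x points about along station -x at the start, along station +y when home (y = 12 side on the stop bar)
- empty_bay (a point): centre of the floor of the tray's empty bay, (148, 72, 4) mm in the tray's frame; the bay is 84 mm along the tray's x and 112 mm along its y, 36 mm deep
- push_corner (a point): the tray's corner opposite the eye, half way up: (192, 132, 20) mm in the tray's frame. Pushing on the outside of the tray's y = 132 mm side, near this corner, swings the tray home
- piston: loose aluminium piston, 52 mm diameter, 58 mm tall, slightly domed, about 0.16 kg, standing upright on the bench. Origin at the centre of its underside, z up
- latch (a joint): angle of the yellow turn latch about its upright pivot: 0 = open, bar pointing along the station's -x; grows counter-clockwise seen from above to 1.57 rad = shut, bar pointing along the station's -y, lying across the front of the tray when the tray is home. It stays where it is left, turning takes about 1 N at the knob
- latch_pivot (a point): axis of the latch, at bench height. The yellow bar is 85 mm long from this axis, 14 mm wide and lies 12 to 22 mm above the bench
- latch_knob (a point): centre of the top of the black upright knob of the latch, 14 mm diameter, reaching from the bar to 58 mm above the bench, 75 mm from the pivot
- gear: loose steel gear with a hub, 68 mm diameter, 30 mm tall, lying in the tray's bay next to the eye. Origin at the centre of its underside
- can: bystander: blue-labelled can, 60 mm diameter, 75 mm tall, standing on the bench. Origin at the centre of its underside
Not all that is in view belongs to the job. Leave any brown, green or turquoise look-alike of the piston alone.

How it is judged:
By the outcome, as a careful person would: the job done as asked, in the order asked, and still so for the second after the job is handed in, with the robot touching nothing.
It also fails if it takes over 72 s, if anything falls off the work surface, if the arm or the gripper's body presses on something with over 40 N, if the wrist force passes 120 N, or if a joint passes its speed limit or range.

## Working session

There is one attempt and no reset: what is moved stays moved. The work goes in short steps, Python scripts to look and compute and a tool call to move; the robot and the scene stay as the last step left them, time stands still between calls to the robot, and variables do not carry over. Pictures are saved under pics/ and viewed, at most 10 in all, crops included, and the job is handed in when it is done.

Besides the shell and the picture viewer there is one more tool, called after ">>>" by a JSON object that holds its "api" and its "payload", one argument or row to a line. play_rows: Moves the arm, as the interface text tells. Its arguments: {"type":"object","properties":{"series":{"type":"array"},"newtons":{"type":"number"}},"required":["series"]}

```bash
mkdir -p pics
python3 - <<'E'
from plant import arm, viewer
import cv2
for n in("top","side"):
    im=viewer.camera(n); cv2.imwrite(f"pics/{n}0.png",cv2.resize(im[:,:,::-1],(800,600),interpolation=cv2.INTER_CUBIC)); 
    cv2.imwrite(f"pics/raw_{n}0.png",im[:,:,::-1])
    print(n,viewer.calibration(n))
s=arm.sense();print(s)
E
```

```text
top {'fx': 436.3010608922801, 'fy': 436.3010608922801, 'cx': 284.63092236365884, 'cy': 209.32088464866138, 'origin': array([ 445.05233416,    3.91205178, 1097.06055713]), 'rotation': array([-2.15538357,  2.20694772, -0.12817364])}
side {'fx': 498.87252500653796, 'fy': 498.87252500653796, 'cx': 273.33353220831253, 'cy': 208.86966748780674, 'origin': array([   64.20541856, -1063.14420921,   861.67618592]), 'rotation': array([-2.12140621,  0.50238116, -0.25067682])}
{'t': 0.1, 'joints': array([-1.34159152,  0.33280716, -0.06470195,  1.46082221,  0.02160468,
        1.34990053, -0.08850303]), 'joint_velocities': array([-0.00191993, -0.00026601,  0.00093243, -0.00255976,  0.0001445 ,
        0.00166454,  0.00066068]), 'tau': array([ 2.00100301e-03, -6.26734972e+01,  4.95950645e-02, -3.92429495e+01,
        1.63196126e-02,  6.75009549e-03,  8.36275433e-06]), 'eef_pos': array([155.6427487 , 604.97903528, 230.61321454]), 'tcp_rot': array([-3.94449071e-01, -3.11663260e+00,  1.94431710e-03]), 'wrist_force': array([ 0.64638014, -0.32505528,  0.57211415]), 'torque': array([-0.00603728,  0.04691064,  0.03986397]), 'finger_force': 0.0, 'gripper_width': 85.61777206703778}
```

View pics/top0.png

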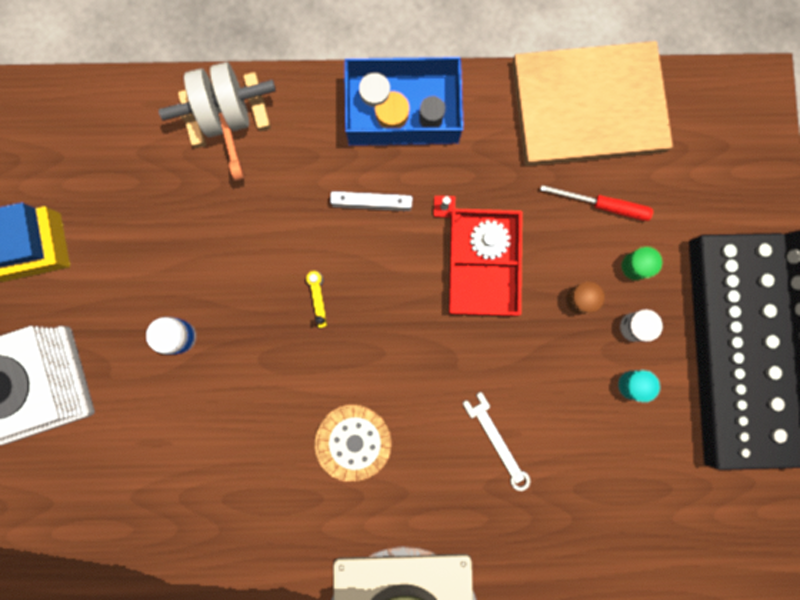

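View pics/side0.png

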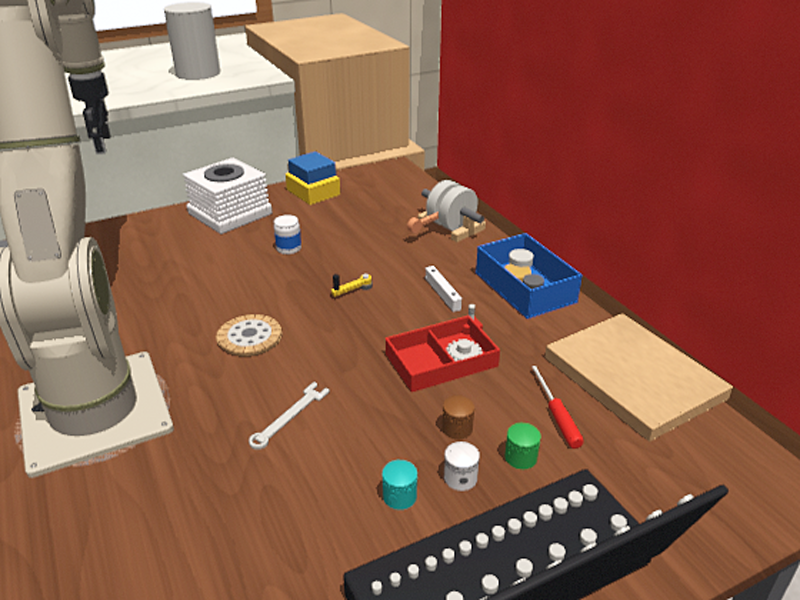

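Top view (800x600): stud (447,201), stop bar (331–411,200), tray (450–522,210–315), latch pivot (314,278), knob (318,321), piston top (646,325) between the green/brown/turquoise look-alikes, and the can at (167,335). Next I'll take enlarged crops.

Run:
```python
import cv2
a=cv2.imread("pics/raw_top0.png"); c=a[125:275,210:470]; cv2.imwrite("pics/c1.png",cv2.resize(c,None,fx=3,fy=3,interpolation=cv2.INTER_CUBIC))
b=cv2.imread("pics/raw_side0.png"); c=b[170:370,215:415]; cv2.imwrite("pics/c2.png",cv2.resize(c,None,fx=3,fy=3,interpolation=cv2.INTER_CUBIC))
```

```text
(no output)
```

View pics/c1.png

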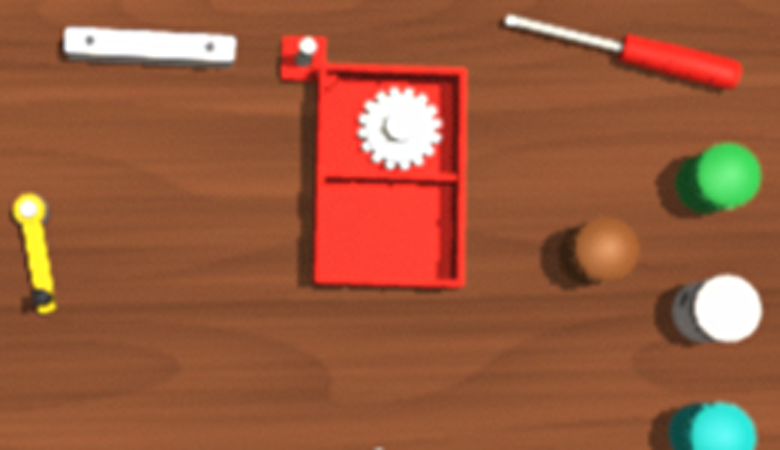

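View pics/c2.png

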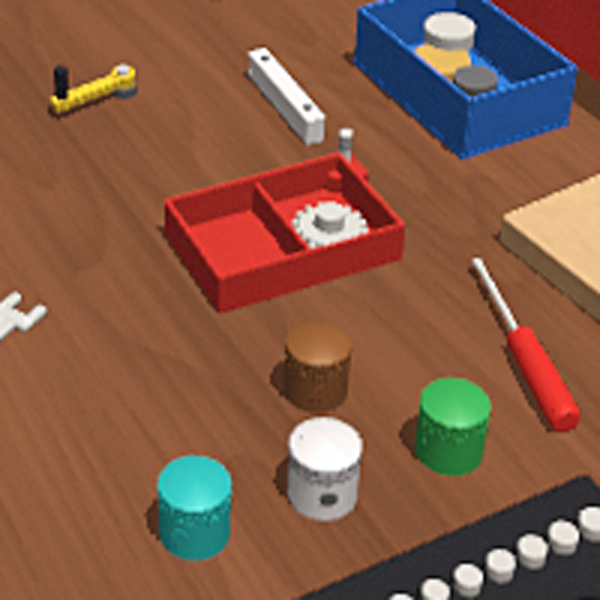

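```bash
cat > h.py <<'E'
import numpy as np
from scipy.spatial.transform import Rotation as R
from plant import arm, viewer
def ray(n,u,v):
    k=viewer.calibration(n); d=R.from_rotvec(k["rotation"]).apply([(u-k["cx"])/k["fx"],(v-k["cy"])/k["fy"],1]); return k["origin"],d
def at(n,u,v,z):
    o,d=ray(n,u,v); return (o+d*(z-o[2])/d[2])[:2]
def proj(n,p):
    k=viewer.calibration(n); q=R.from_rotvec(k["rotation"]).inv().apply(np.array(p)-k["origin"]); return q[:2]/q[2]*k["fx"]+[k["cx"],k["cy"]]
def c1(u,v,z): return at("top",210+(u+.5)/3-.5,125+(v+.5)/3-.5,z)
def c2(u,v,z): return at("side",215+(u+.5)/3-.5,170+(v+.5)/3-.5,z)
E
python3 - <<'E'
from h import *
np.set_printoptions(precision=1,suppress=True)
P=lambda *a:print(*a)
P("stud",c1(308,45,52),c2(346,132,52))
P("bar",[c1(*p,30) for p in((66,28),(236,36),(234,65),(64,55))])
P("tray",[c1(*p,40) for p in((319,66),(466,67),(464,286),(315,284))])
P("trayside",[c2(*p,40) for p in((166,204),(219,281),(403,231))])
P("piston",c1(728,309,58),c2(325,447,58),"base",c2(323,490,0))
P("pivot",c1(29,207,24),"knob",c1(40,298,58),c2(61,68,58),"barend",c1(46,311,22))
P("gear",c1(400,126,30),"can",at("top",167*.7,335*.7,75), "brown",c1(607,249,58),c1(730,175,58),c1(722,436,58))
s=arm.sense(); r=R.from_rotvec(s["tcp_rot"]).as_matrix();P(r)
E
```

```text
stud [716.2 -90.8] [714.9 -89.9]
bar [array([740.3, 108.2]), array([730.7, -32.9]), array([706.2, -30.7]), array([717.4, 110.2])]
tray [array([ 701.5, -100.4]), array([ 698.2, -222. ]), array([ 517.1, -212.6]), array([521.5, -91.5])]
trayside [array([521.3, -98.4]), array([ 514.6, -213.8]), array([ 689. , -227.7])]
piston [ 492.5 -420.2] [ 487.7 -428.9] base [ 494.7 -419.5]
pivot [591.7 141.2] knob [514.1 128.9] [515.4 129.3] barend [505.7 128.4]
gear [ 651.9 -167. ] can [494.3 372.9] brown [ 542.9 -325.4] [ 600.7 -428.6] [ 392.  -409.1]
[[-1.   0.2 -0. ]
 [ 0.2  1.  -0. ]
 [-0.  -0.  -1. ]]
```

```bash
cat >> h.py <<'E'
def go(*tg, yaw=None):
    "tg: world points; yaw: wanted world angle (deg) of tool y; prints tool-frame shifts in m and the twist"
    s=arm.sense(); M=R.from_rotvec(s["tcp_rot"]).as_matrix(); p=s["eef_pos"]
    a=np.degrees(np.arctan2(M[1,1],M[0,1])); print("t",s["t"],"pos",p.round(1),"yaw",a.round(2),"F",s["wrist_force"].round(1),"w",round(s["gripper_width"],1),"j",s["joints"].round(2))
    for t in tg: print(t,"->",(M.T@(np.array(t)-p)/1000).round(4))
    if yaw is not None: print("twist",round(np.radians(-(yaw-a)),4))
E
python3 -c "
from h import *
go((560,150,230),(492,-421,150),yaw=87)"
```

```text
t 0.1 pos [155.6 605.  230.6] yaw 75.57 F [ 0.6 -0.3  0.6] w 85.6 j [-1.34  0.33 -0.06  1.46  0.02  1.35 -0.09]
(560, 150, 230) -> [-0.505  -0.3399  0.0011]
(492, -421, 150) -> [-0.5814 -0.9097  0.0818]
twist -0.1994
```

>>> {"api": "play_rows", "payload": {
  "series": [
    [[-0.04,-0.027,0],0,1],
    [[-0.09,-0.06,0],-0.05,1],
    [[-0.14,-0.095,0],-0.1,1],
    [[-0.19,-0.13,0],-0.2,1],
    [[-0.24,-0.165,0],-0.2,1],
    [[-0.29,-0.2,0],-0.2,1],
    [[-0.34,-0.23,0],-0.2,1],
    [[-0.39,-0.265,0],-0.2,1],
    [[-0.44,-0.3,0],-0.2,1],
    [[-0.49,-0.34,0],-0.2,1],
    [[-0.51,-0.395,0.01],-0.2,1],
    [[-0.52,-0.45,0.02],-0.2,1],
    [[-0.53,-0.505,0.03],-0.2,1],
    [[-0.54,-0.56,0.04],-0.2,1],
    [[-0.55,-0.615,0.05],-0.2,1],
    [[-0.555,-0.67,0.06],-0.2,1],
    [[-0.56,-0.73,0.07],-0.2,1],
    [[-0.565,-0.79,0.08],-0.2,1],
    [[-0.575,-0.85,0.082],-0.2,1],
    [[-0.581,-0.91,0.082],-0.2,1]
  ],
  "newtons": 40
}}

```text
t: 2.6
eef_pos: [491.4, -422.1, 148.6]
tcp_rot: [-0.08, -3.14, -0.001]
wrist_force: [1.5, 0.5, 0.4]
gripper_width: 85.4
finger_force: 0.0
```

>>> {"api": "play_rows", "payload": {
  "series": [
    [[0,0,0.03],0,1],
    [[0,0,0.07],0,1],
    [[0,0,0.1],0,1],
    [[0,0,0.12],0,1],
    [[0,0,0.131],0,1],
    [[0,0,0.131],0,1]
  ]
}}

```text
t: 3.35
eef_pos: [491.6, -420.7, 18.1]
tcp_rot: [-0.081, -3.14, -0.0]
wrist_force: [-0.5, 0.7, 0.0]
gripper_width: 85.4
finger_force: 0.0
```

Run:
```python
from h import *
import cv2
go()
a=viewer.camera("side")[:,:,::-1][250:390,240:400]; b=viewer.camera("top")[:,:,::-1][160:300,380:540]
cv2.imwrite("pics/c3.png",cv2.resize(np.hstack([a,b]),None,fx=2.5,fy=2.5,interpolation=cv2.INTER_CUBIC))
```

```text
t 3.35 pos [ 491.6 -420.7   18.1] yaw 87.04 F [-0.5  0.7  0. ] w 85.4 j [ 0.22  0.63  0.57  1.63 -0.39  1.    2.43]
```

View pics/c3.png

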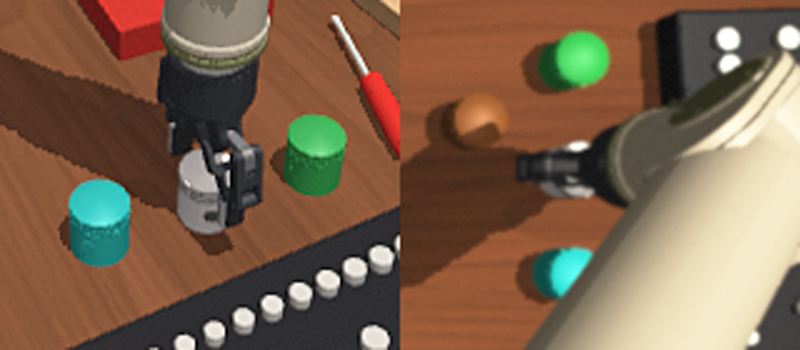

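Run:
```python
from h import *
f=lambda p:((proj("side",p)-[240,250]+.5)*2.5-.5).round(0)
for p in [(491.6,-420.7,58),(491.6,-420.7,0),(491.6-26*.83,-420.7+26*.55,0),(491.6+26*.83,-420.7-26*.55,0),(491.6,-467,18),(480.6,-475,30),(502.6,-475,30),(480.6,-475,18),(502.6,-475,18)]: print(p,f(p))
```

```text
(491.6, -420.7, 58) [207. 165.]
(491.6, -420.7, 0) [204. 210.]
(470.02000000000004, -406.4, 0) [175. 208.]
(513.1800000000001, -435.0, 0) [233. 213.]
(491.6, -467, 18) [233. 233.]
(480.6, -475, 30) [228. 235.]
(502.6, -475, 30) [250. 225.]
(480.6, -475, 18) [227. 244.]
(502.6, -475, 18) [249. 235.]
```

The side crop shows the piston spanning columns 178–232, where I predicted 175–233, so the grasp is centred. Next: grip and lift.

>>> {"api": "play_rows", "payload": {
  "series": [
    [[0,0,0],0,0.5],
    [[0,0,0],0,0.3],
    [[0,0,0],0,0.3],
    [[0,0,0],0,0.3],
    [[0,0,0],0,0.3],
    [[0,0,0],0,0.3],
    [[0,0,-0.01],0,0.3],
    [[0,0,-0.03],0,0.3],
    [[0,0,-0.06],0,0.3],
    [[0,0,-0.09],0,0.3],
    [[0,0,-0.12],0,0.3],
    [[0,0,-0.12],0,0.3]
  ],
  "newtons": 40
}}

```text
t: 4.95
eef_pos: [492.7, -422.0, 142.1]
tcp_rot: [0.082, 3.136, -0.004]
wrist_force: [0.7, -0.6, -1.7]
gripper_width: 51.2
finger_force: 41.9
```

```bash
python3 -c "
from h import *
go((564,-155,137),(564,-155,22),yaw=87)"
```

```text
t 4.95 pos [ 492.7 -422.   142.1] yaw 87.01 F [ 0.7 -0.6 -1.7] w 51.2 j [ 0.17  0.5   0.63  1.54 -0.31  1.2   2.38]
(564, -155, 137) -> [-0.0573  0.2704  0.0047]
(564, -155, 22) -> [-0.0568  0.2707  0.1197]
twist 0.0002
```

>>> {"api": "play_rows", "payload": {
  "series": [
    [[-0.003,0.015,0],0,0.3],
    [[-0.01,0.045,0],0,0.3],
    [[-0.017,0.08,0],0,0.3],
    [[-0.024,0.115,0],0,0.3],
    [[-0.032,0.15,0],0,0.3],
    [[-0.04,0.19,0],0,0.3],
    [[-0.047,0.225,0],0,0.3],
    [[-0.053,0.25,0],0,0.3],
    [[-0.057,0.265,0],0,0.3],
    [[-0.058,0.27,0],0,0.3],
    [[-0.058,0.27,0],0,0.3],
    [[-0.058,0.27,0],0,0.3]
  ]
}}

```text
t: 6.45
eef_pos: [563.1, -155.3, 138.3]
tcp_rot: [-0.084, -3.14, 0.001]
wrist_force: [-0.2, -0.0, -0.9]
gripper_width: 51.0
finger_force: 42.0
```

Run:
```python
from h import *
import cv2
go((564,-155,22),yaw=87)
a=viewer.camera("side")[:,:,::-1][150:310,240:400]; b=viewer.camera("top")[:,:,::-1][125:285,270:430]
cv2.imwrite("pics/c4.png",cv2.resize(np.hstack([a,b]),None,fx=2.5,fy=2.5,interpolation=cv2.INTER_CUBIC))
```

```text
t 6.45 pos [ 563.1 -155.3  138.3] yaw 86.93 F [-0.2 -0.  -0.9] w 51.0 j [-0.28  0.34  0.57  1.72 -0.2   1.14  1.87]
(564, -155, 22) -> [-0.0009  0.0004  0.1163]
twist -0.0011
```

View pics/c4.png

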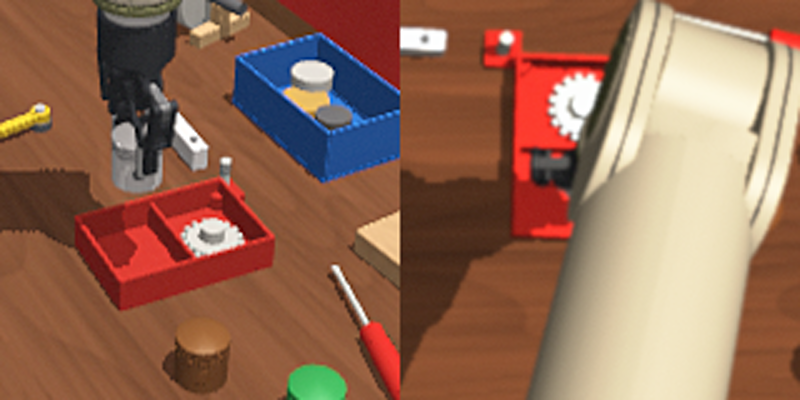

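>>> {"api": "play_rows", "payload": {
  "series": [
    [[0,0,0.02],0,0.3],
    [[0,0,0.05],0,0.3],
    [[0,0,0.08],0,0.3],
    [[0,0,0.1],0,0.3],
    [[0,0,0.108],0,0.3],
    [[0,0,0.112],0,0.3],
    [[0,0,0.114],0,0.3],
    [[0,0,0.114],0,0.3]
  ]
}}

```text
t: 7.55
eef_pos: [563.9, -154.1, 24.8]
tcp_rot: [0.081, 3.14, 0.0]
wrist_force: [0.5, 0.3, -1.6]
gripper_width: 50.8
finger_force: 41.9
```

Run:
```python
from h import *
import cv2
go()
a=viewer.camera("side")[:,:,::-1][180:310,240:400]
cv2.imwrite("pics/c5.png",cv2.resize(a,None,fx=4,fy=4,interpolation=cv2.INTER_CUBIC))
```

```text
t 7.55 pos [ 563.9 -154.1   24.8] yaw 87.04 F [ 0.5  0.3 -1.6] w 50.8 j [-0.23  0.49  0.52  1.8  -0.29  0.93  1.93]
```

View pics/c5.png

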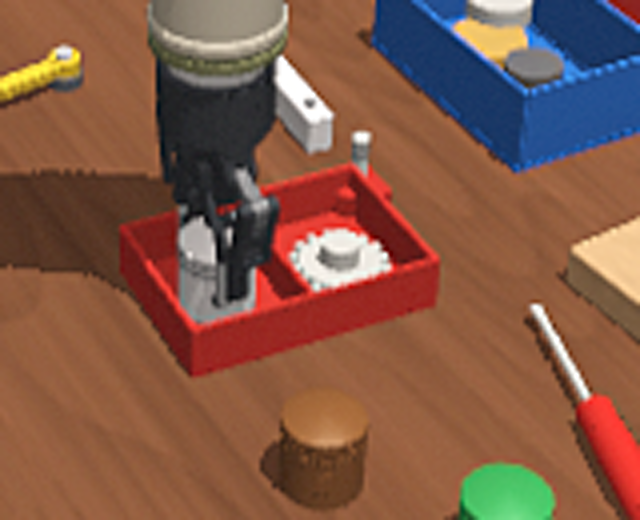

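The piston is in the bay, with its base just above the floor and clear of the walls. Now to lower it gently and release.

>>> {"api": "play_rows", "payload": {
  "series": [
    [[0,0,0.001],0,0.3],
    [[0,0,0.002],0,0.3],
    [[0,0,0.003],0,0.3],
    [[0,0,0.003],0,0.3],
    [[0,0,0.003],0,0.3]
  ],
  "newtons": 20
}}

```text
t: 8.22
eef_pos: [563.9, -154.1, 23.1]
tcp_rot: [0.082, 3.14, 0.002]
wrist_force: [-8.9, 3.7, 20.8]
gripper_width: 50.9
finger_force: 43.8
```

>>> {"api": "play_rows", "payload": {
  "series": [
    [[0,0,-0.0015],0,0.3],
    [[0,0,-0.0015],0,0.62],
    [[0,0,-0.0015],0,0.72],
    [[0,0,-0.0015],0,0.72],
    [[0,0,-0.0015],0,0.72],
    [[0,0,-0.01],0,0.72],
    [[0,0,-0.03],0,0.72],
    [[0,0,-0.06],0,0.72],
    [[0,0,-0.09],0,0.72],
    [[0,0,-0.12],0,0.72],
    [[0,0,-0.12],0,0.72]
  ]
}}

```text
t: 9.6
eef_pos: [565.2, -154.7, 145.1]
tcp_rot: [0.082, 3.135, -0.0]
wrist_force: [1.1, 0.3, -0.6]
gripper_width: 61.2
finger_force: 0.0
```

```bash
cat >> h.py <<'E'
S=np.array([715.5,-90.3]); TH=-0.078
def tray(x,y,phi):
    c,s=np.cos(phi),np.sin(phi); return S+x*np.array([c,s])+y*np.array([-s,c])
E
python3 - <<'E'
from h import *
p=tray(165,132+14.5+20,3.0905); print(p)
go((*p,142),(*p,12),yaw=87)
import cv2
a=viewer.camera("side")[:,:,::-1][170:310,240:400];b=viewer.camera("top")[:,:,::-1][125:265,270:430]
cv2.imwrite("pics/c6.png",cv2.resize(np.hstack([a,b]),None,fx=2.5,fy=2.5,interpolation=cv2.INTER_CUBIC))
E
```

```text
[ 542.2120899  -248.15610604]
t 9.6 pos [ 565.2 -154.7  145.1] yaw 87.01 F [ 1.1  0.3 -0.6] w 61.2 j [-0.28  0.33  0.57  1.71 -0.2   1.15  1.87]
(np.float64(542.2120899011469), np.float64(-248.1561060382899), 142) -> [ 0.0181 -0.0945  0.003 ]
(np.float64(542.2120899011469), np.float64(-248.1561060382899), 12) -> [ 0.0188 -0.0945  0.133 ]
twist 0.0002
```

View pics/c6.png

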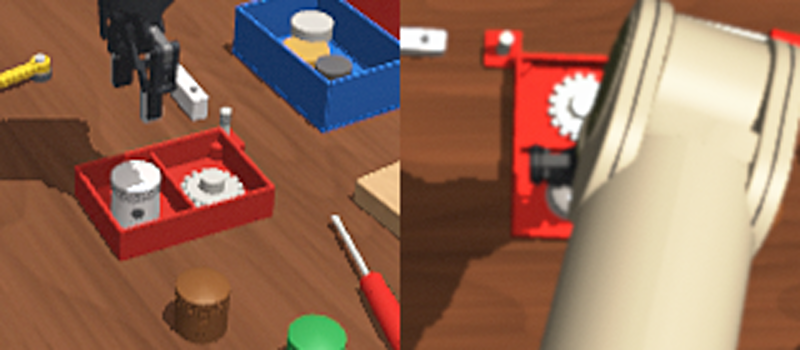

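The piston stands upright in the bay at (135,195). Next I'll move outside the y=132 wall with the fingers shut.

>>> {"api": "play_rows", "payload": {
  "series": [
    [[0.006,-0.03,0],0,0.3],
    [[0.012,-0.065,0],0,0],
    [[0.018,-0.093,0],0,0],
    [[0.019,-0.095,0],0,0],
    [[0.019,-0.095,0.03],0,0],
    [[0.019,-0.095,0.07],0,0],
    [[0.019,-0.095,0.1],0,0],
    [[0.019,-0.095,0.12],0,0],
    [[0.019,-0.095,0.129],0,0],
    [[0.019,-0.095,0.129],0,0]
  ]
}}

```text
t: 10.95
eef_pos: [539.8, -247.8, 12.3]
tcp_rot: [-0.081, -3.14, -0.0]
wrist_force: [-0.3, -0.8, -0.2]
gripper_width: 0.2
finger_force: 0.0
```

Run:
```python
from h import *
go()
s=arm.sense(); M=R.from_rotvec(s["tcp_rot"]).as_matrix(); p0=s["eef_pos"]
# rows: phi decreasing; gap closes first
phis=[3.0905]*4+list(3.0905-np.cumsum([.02,.035,.05]+[.06]*13)); gaps=[14,9,5,1]+[0]*16
for ph,g in zip(phis,gaps):
    q=(M.T@(np.array([*tray(165,132+14.5+g,ph),p0[2]])-p0))/1000
    print((np.round(q*500)/500)[:2], round(3.0905-ph,3))
```

```text
t 10.95 pos [ 539.8 -247.8   12.3] yaw 87.04 F [-0.3 -0.8 -0.2] w 0.2 j [-0.08  0.53  0.54  1.78 -0.33  0.92  2.13]
[-0.002  0.006] 0.0
[-0.002  0.01 ] 0.0
[-0.002  0.014] 0.0
[-0.002  0.018] 0.0
[0.    0.024] 0.02
[0.006 0.03 ] 0.055
[0.012 0.038] 0.105
[0.02  0.048] 0.165
[0.026 0.06 ] 0.225
[0.032 0.072] 0.285
[0.038 0.084] 0.345
[0.042 0.096] 0.405
[0.046 0.11 ] 0.465
[0.048 0.122] 0.525
[0.052 0.136] 0.585
[0.052 0.148] 0.645
[0.054 0.162] 0.705
[0.054 0.174] 0.765
[0.052 0.188] 0.825
[0.05  0.202] 0.885
```

>>> {"api": "play_rows", "payload": {
  "series": [
    [[-0.002,0.006],0,0]
  ]
}}

```text
invalid input
```

>>> {"api": "play_rows", "payload": {
  "series": [
    [[-0.002,0.006,0],0,0],
    [[-0.002,0.01,0],0,0],
    [[-0.002,0.014,0],0,0],
    [[-0.001,0.018,0],0,0],
    [[0.001,0.023,0],0.02,0],
    [[0.006,0.03,0],0.055,0],
    [[0.012,0.038,0],0.105,0],
    [[0.02,0.048,0],0.165,0],
    [[0.026,0.06,0],0.225,0],
    [[0.032,0.072,0],0.285,0],
    [[0.038,0.084,0],0.345,0],
    [[0.042,0.096,0],0.405,0],
    [[0.046,0.11,0],0.465,0],
    [[0.049,0.122,0],0.525,0],
    [[0.051,0.136,0],0.585,0],
    [[0.053,0.148,0],0.645,0],
    [[0.054,0.162,0],0.705,0],
    [[0.054,0.172,0],0.755,0],
    [[0.053,0.179,0],0.785,0],
    [[0.053,0.182,0],0.8,0]
  ]
}}

```text
t: 13.45
eef_pos: [495.2, -64.7, 12.4]
tcp_rot: [-1.302, -2.859, 0.002]
wrist_force: [-4.6, -6.8, 5.1]
gripper_width: -0.3
finger_force: 3.8
```

Run:
```python
from h import *
import cv2
go()
a=viewer.camera("side")[:,:,::-1][150:310,220:400];b=viewer.camera("top")[:,:,::-1][125:285,210:390]
cv2.imwrite("pics/c7.png",cv2.resize(np.hstack([a,b]),None,fx=2.2,fy=2.2,interpolation=cv2.INTER_CUBIC))
```

```text
t 13.45 pos [495.2 -64.7  12.4] yaw 41.04 F [-4.6 -6.8  5.1] w -0.3 j [-0.59  0.38  0.72  2.03 -0.33  0.85  1.04]
```

View pics/c7.png

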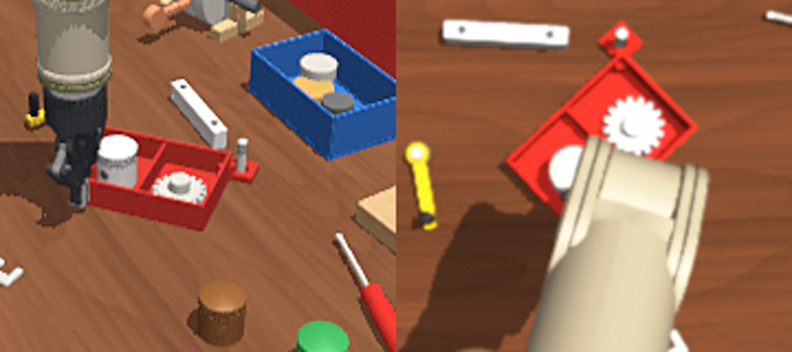

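The swing is going well: the tray is about halfway, its eye is on the stud and the piston is upright. I'll compute the second half.

Run:
```python
from h import *
s=arm.sense(); M=R.from_rotvec(s["tcp_rot"]).as_matrix(); p0=s["eef_pos"]
P0=tray(165,146.5,2.2905); print(P0-p0[:2])
d=np.cumsum([.02,.04]+[.055]*11+[.03,.02,.01,.01,.01,.01])
for a in d:
    q=(M.T@(np.array([*(tray(165,146.5,2.2905-a)-P0),0])))/1000
    print(q[:2].round(3), round(a,3))
```

```text
[1.3323749  1.58062201]
[0.003 0.003] 0.02
[0.009 0.01 ] 0.06
[0.016 0.02 ] 0.115
[0.022 0.03 ] 0.17
[0.029 0.04 ] 0.225
[0.034 0.051] 0.28
[0.039 0.062] 0.335
[0.044 0.074] 0.39
[0.047 0.085] 0.445
[0.05  0.097] 0.5
[0.053 0.109] 0.555
[0.055 0.121] 0.61
[0.056 0.133] 0.665
[0.056 0.139] 0.695
[0.056 0.144] 0.715
[0.056 0.146] 0.725
[0.056 0.148] 0.735
[0.056 0.151] 0.745
[0.056 0.153] 0.755
```

>>> {"api": "play_rows", "payload": {
  "series": [
    [[0.003,0.003,0],0.02,0],
    [[0.009,0.01,0],0.06,0],
    [[0.016,0.02,0],0.115,0],
    [[0.022,0.03,0],0.17,0],
    [[0.029,0.04,0],0.225,0],
    [[0.034,0.051,0],0.28,0],
    [[0.039,0.062,0],0.335,0],
    [[0.044,0.074,0],0.39,0],
    [[0.047,0.085,0],0.445,0],
    [[0.05,0.097,0],0.5,0],
    [[0.053,0.109,0],0.555,0],
    [[0.055,0.121,0],0.61,0],
    [[0.056,0.131,0],0.655,0],
    [[0.056,0.138,0],0.69,0],
    [[0.056,0.144,0],0.715,0],
    [[0.056,0.147,0],0.73,0],
    [[0.056,0.148,0],0.735,0]
  ]
}}

```text
t: 15.68
eef_pos: [568.4, 76.5, 11.8]
tcp_rot: [-2.237, -2.2, 0.005]
wrist_force: [-11.6, -0.1, 8.4]
gripper_width: -0.3
finger_force: 5.5
```

Run:
```python
from h import *
import cv2
go(yaw=-4.5)
b=viewer.camera("top")[:,:,::-1][125:285,210:390]
cv2.imwrite("pics/c8.png",cv2.resize(b,None,fx=3.5,fy=3.5,interpolation=cv2.INTER_CUBIC))
```

```text
t 15.675 pos [568.4  76.5  11.8] yaw -0.97 F [-11.6  -0.1   8.4] w -0.3 j [-0.85  0.58  0.8   1.84 -0.51  0.95  0.16]
twist 0.0617
```

View pics/c8.png

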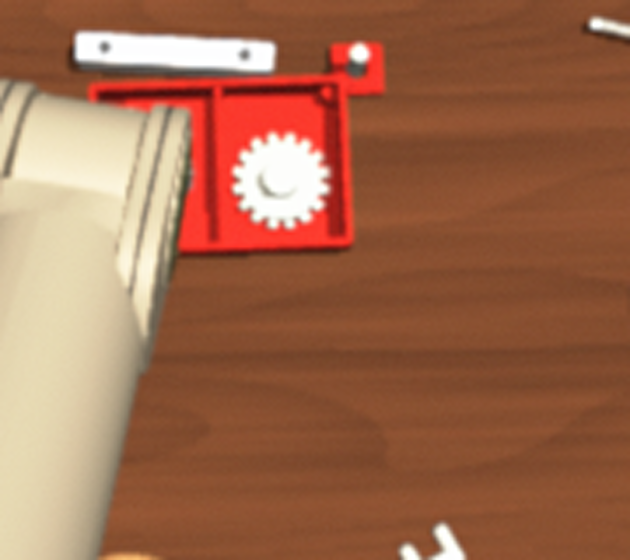

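The far end still has about 0.07 rad to close against the bar, so I'll creep it in.

>>> {"api": "play_rows", "payload": {
  "series": [
    [[0,0.003,0],0.02,0],
    [[0,0.006,0],0.035,0],
    [[0,0.009,0],0.05,0],
    [[0,0.011,0],0.06,0],
    [[0,0.011,0],0.06,0]
  ]
}}

```text
t: 16.35
eef_pos: [578.7, 79.0, 11.1]
tcp_rot: [-2.298, -2.133, 0.004]
wrist_force: [-8.7, 7.4, -0.5]
gripper_width: -0.1
finger_force: 4.8
```

>>> {"api": "play_rows", "payload": {
  "series": [
    [[0,0.001,0],0,0],
    [[0,0.002,0],0,0],
    [[0,0.002,0],0,0]
  ]
}}

```text
t: 16.73
eef_pos: [579.6, 79.5, 11.1]
tcp_rot: [-2.295, -2.132, 0.005]
wrist_force: [-15.9, 9.5, 7.2]
gripper_width: -0.2
finger_force: 8.3
```

>>> {"api": "play_rows", "payload": {
  "series": [
    [[0,0.001,0],0,0],
    [[0,0.002,0],0,0],
    [[0,0.002,0],0,0]
  ]
}}

```text
t: 17.1
eef_pos: [580.7, 80.4, 11.0]
tcp_rot: [-2.293, -2.131, 0.006]
wrist_force: [-21.5, 12.8, 11.6]
gripper_width: -0.2
finger_force: 11.0
```

Run:
```python
from h import *
import cv2
go(yaw=-4.5)
b=viewer.camera("top")[:,:,::-1][125:215,210:340]
cv2.imwrite("pics/c9.png",cv2.resize(b,None,fx=6,fy=6,interpolation=cv2.INTER_CUBIC))
```

```text
t 17.1 pos [580.7  80.4  11. ] yaw -4.18 F [-21.5  12.8  11.6] w -0.2 j [-0.84  0.61  0.8   1.8  -0.53  0.97  0.12]
twist 0.0056
```

View pics/c9.png

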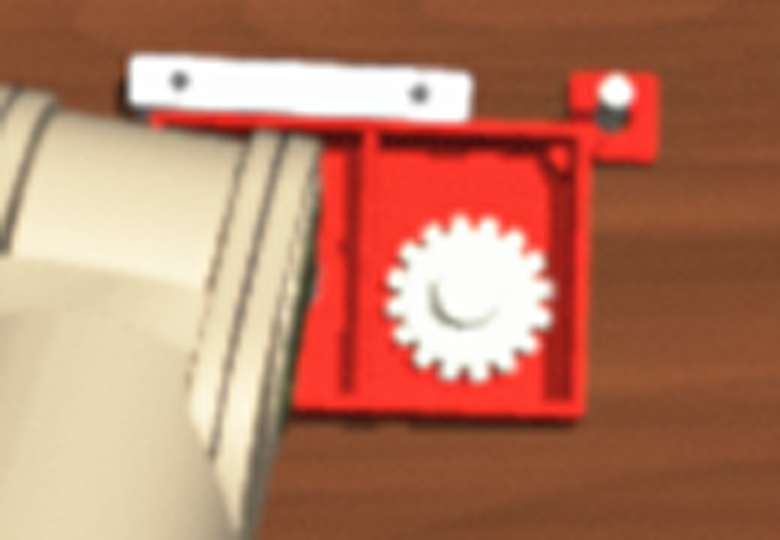

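The tray now lies along the bar, with its edge parallel to the bar within about 0.5° and the push force up at 21 N. I'm out of picture views, so I'll measure numerically from here on. Next: retreat.

>>> {"api": "play_rows", "payload": {
  "series": [
    [[0,-0.01,0],0,0],
    [[0,-0.03,0],0,0],
    [[0,-0.05,0],0,0],
    [[0,-0.05,-0.04],0,0],
    [[0,-0.05,-0.09],0,0],
    [[0,-0.05,-0.13],0,0],
    [[0.03,-0.05,-0.13],0.15,0],
    [[0.06,-0.06,-0.13],0.3,0],
    [[0.09,-0.07,-0.13],0.45,0],
    [[0.09,-0.07,-0.13],0.6,0],
    [[0.09,-0.07,-0.13],0.75,0],
    [[0.09,-0.07,-0.13],0.9,0],
    [[0.09,-0.07,-0.13],1.05,0],
    [[0.09,-0.07,-0.13],1.2,0],
    [[0.09,-0.07,-0.13],1.34,0],
    [[0.09,-0.07,-0.13],1.34,0]
  ]
}}

```text
t: 19.15
eef_pos: [522.5, 170.4, 142.2]
tcp_rot: [3.132, 0.243, 0.0]
wrist_force: [1.2, 0.2, 0.2]
gripper_width: -0.2
finger_force: 0.0
```

Run:
```python
from h import *
import cv2
C=np.array([590,141.]); 
t=viewer.camera("top"); s=viewer.camera("side")
hs=cv2.cvtColor(s,cv2.COLOR_RGB2HSV); ht=cv2.cvtColor(t,cv2.COLOR_RGB2HSV)
def pts(h,lo,hi,win):
    m=cv2.inRange(h,lo,hi); k=np.zeros_like(m); x0,x1,y0,y1=win; k[y0:y1,x0:x1]=m[y0:y1,x0:x1]; return np.argwhere(k)[:,::-1]
# tray stop-bar-side rim (top edge of red) in top view, columns to the left of the lug
r=pts(ht,(0,170,90),(6,255,255),(215,325,140,200))
cols=[c for c in range(228,308) if (r[:,0]==c).any()]; e=np.array([at("top",c,r[r[:,0]==c][:,1].min(),40) for c in cols])
print("red top edge cols",cols[0],cols[-1],len(cols)); f=np.polyfit(e[:,1],e[:,0],1); print("slope dx/dy",f, "x range",e[::12].round(0).tolist())
w=pts(ht,(0,0,185),(180,60,255),(215,292,132,160)); w=np.array([at("top",*q,30) for q in w]); print("bar",len(w),w.mean(0),cv2.fitLine(w.astype(np.float32),2,0,.01,.01).ravel())
y=pts(hs,(22,150,90),(32,255,255),(215,290,170,230)); print("yellow side",len(y), y.min(0),y.max(0))
yt=pts(ht,(22,150,90),(32,255,255),(200,250,180,240)); print("yellow top",len(yt)); 
if len(yt): print(np.array([at("top",*q,22) for q in yt]).min(0),np.array([at("top",*q,22) for q in yt]).max(0))
u=np.array([-.987,-.16]); tt=np.array([.16,-.987]); P=C+75*u-tt*42
go((*P,140),(*P,28),yaw=-81)
# piston: is a bright blob where the top of the piston should be in side view?
print("piston expected side px",proj("side",[*tray(148,72,1.493),62]),"top px",proj("top",[*tray(148,72,1.493),62]))
b=pts(hs,(0,0,170),(180,40,255),(230,300,150,230)); print(len(b),b.mean(0),b.min(0),b.max(0)); b=pts(ht,(0,0,170),(180,60,255),(222,275,150,215)); print(len(b),b.mean(0) if len(b) else 0,b.min(0) if len(b) else 0,b.max(0) if len(b) else 0)
```

```text
red top edge cols 232 307 76
slope dx/dy [-3.91248768e-02  7.07705842e+02] x range [[610.0, 108.0], [712.0, 77.0], [709.0, 48.0], [708.0, 18.0], [705.0, -11.0], [707.0, -41.0], [719.0, -71.0]]
bar 501 [722.59804825  40.55735368] [3.7948392e-02 9.9927968e-01 7.2259802e+02 4.0557354e+01]
yellow side 138 [232 192] [259 206]
yellow top 199
[504.09432269 120.97247404] [601.29316479 154.65093338]
t 19.25 pos [522.6 170.5 142.3] yaw -80.98 F [-0.2 -0.3 -0.6] w -0.3 j [-1.38  0.5   1.26  1.82 -0.51  1.2  -1.38]
(np.float64(509.255), np.float64(170.454), 140) -> [-0.0132 -0.002   0.0023]
(np.float64(509.255), np.float64(170.454), 28) -> [-0.0132 -0.002   0.1143]
twist 0.0004
piston expected side px [286.4056244  190.31114566] top px [249.68236499 164.6726513 ]
288 [287.14583333 203.83680556] [254 187] [299 224]
361 [251.90304709 166.98891967] [242 157] [262 177]
```

>>> {"api": "play_rows", "payload": {
  "series": [
    [[-0.012,0.006,0],0,0],
    [[-0.012,0.006,0.03],0,0],
    [[-0.012,0.006,0.07],0,0],
    [[-0.012,0.006,0.1],0,0],
    [[-0.012,0.006,0.114],0,0],
    [[-0.012,0.006,0.114],0,0]
  ]
}}

```text
t: 20.0
eef_pos: [511.4, 162.5, 28.4]
tcp_rot: [3.132, 0.243, -0.001]
wrist_force: [0.5, -0.5, -0.6]
gripper_width: 0.1
finger_force: 0.0
```

Run:
```python
from h import *
go()
s=arm.sense(); M=R.from_rotvec(s["tcp_rot"]).as_matrix(); p0=s["eef_pos"]
C=np.array([590,141.]); yaw0=np.arctan2(M[1,1],M[0,1])
def P(psi,off): return C+75*np.array([np.cos(psi),np.sin(psi)])-off*np.array([-np.sin(psi),np.cos(psi)])
ps=np.pi+.16; end=1.5*np.pi-.078
for psi,off in [(ps,28),(ps,22)]+[(x,21.5) for x in np.linspace(ps,end,18)[1:]]:
    q=M.T@np.array([*(P(psi,off)-p0[:2]),0])/1000
    tw=-((psi+np.pi/2-2*np.pi)-yaw0)
    print(q[:2].round(3),round(tw,3))
```

```text
t 20.0 pos [511.4 162.5  28.4] yaw -81.12 F [ 0.5 -0.5 -0.6] w 0.1 j [-1.26  0.6   1.08  1.94 -0.64  0.99 -1.29]
[-0.001  0.006] -0.005
[-0.001  0.012] -0.005
[-0.002  0.018] -0.083
[-0.003  0.024] -0.162
[-0.004  0.03 ] -0.24
[-0.004  0.036] -0.319
[-0.003  0.043] -0.397
[-0.002  0.049] -0.475
[-0.001  0.055] -0.554
[0.001 0.06 ] -0.632
[0.004 0.066] -0.711
[0.006 0.071] -0.789
[0.009 0.077] -0.867
[0.013 0.082] -0.946
[0.017 0.086] -1.024
[0.021 0.091] -1.103
[0.026 0.095] -1.181
[0.031 0.098] -1.259
[0.036 0.101] -1.338
```

>>> {"api": "play_rows", "payload": {
  "series": [
    [[-0.001,0.006,0],0,0],
    [[-0.001,0.012,0],0,0],
    [[-0.002,0.018,0],-0.08,0],
    [[-0.003,0.024,0],-0.16,0],
    [[-0.004,0.03,0],-0.24,0],
    [[-0.004,0.036,0],-0.32,0],
    [[-0.003,0.043,0],-0.4,0],
    [[-0.002,0.049,0],-0.48,0],
    [[-0.001,0.055,0],-0.55,0],
    [[0.001,0.06,0],-0.63,0],
    [[0.004,0.066,0],-0.71,0],
    [[0.006,0.071,0],-0.79,0],
    [[0.009,0.077,0],-0.87,0],
    [[0.013,0.082,0],-0.95,0],
    [[0.017,0.086,0],-1.02,0],
    [[0.021,0.091,0],-1.1,0],
    [[0.026,0.095,0],-1.18,0],
    [[0.031,0.098,0],-1.26,0],
    [[0.036,0.101,0],-1.34,0],
    [[0.036,0.101,0],-1.34,0]
  ]
}}

```text
t: 22.5
eef_pos: [563.3, 67.9, 28.8]
tcp_rot: [2.305, 2.133, 0.001]
wrist_force: [0.2, 0.4, 0.7]
gripper_width: -0.0
finger_force: 0.0
```

>>> {"api": "play_rows", "payload": {
  "series": [
    [[0,0.001,0],0,0],
    [[0,0.002,0],0,0],
    [[0,0.002,0],0,0]
  ]
}}

```text
t: 22.88
eef_pos: [564.8, 68.5, 28.3]
tcp_rot: [-2.305, -2.135, 0.0]
wrist_force: [-1.2, -0.5, 0.8]
gripper_width: 0.3
finger_force: 0.4
```

>>> {"api": "play_rows", "payload": {
  "series": [
    [[0,0.001,0],0,0],
    [[0,0.002,0],0,0],
    [[0,0.003,0],0,0],
    [[0,0.004,0],0,0],
    [[0,0.004,0],0,0]
  ]
}}

```text
t: 23.5
eef_pos: [565.5, 68.4, 27.9]
tcp_rot: [-2.3, -2.131, 0.008]
wrist_force: [-20.2, 0.2, 17.2]
gripper_width: -0.2
finger_force: 10.2
```

Run:
```python
from h import *
import cv2
go()
for n,z in(("top",22),("side",22)):
    t=viewer.camera(n); m=cv2.inRange(cv2.cvtColor(t,cv2.COLOR_RGB2HSV),(22,150,90),(32,255,255)); m=np.argwhere(m)[:,::-1]
    w=np.array([at(n,*q,z) for q in m]); w=w[np.hypot(*(w-[590,141]).T)<110]
    print(n,len(w),w.min(0).round(),w.max(0).round(),"end",w[w[:,1].argmin()].round(), cv2.fitLine(w.astype(np.float32),2,0,.01,.01).ravel()[:2])
```

```text
t 23.5 pos [565.5  68.4  27.9] yaw -4.36 F [-20.2   0.2  17.2] w -0.2 j [-0.81  0.52  0.75  1.84 -0.43  0.96  0.06]Traceback (most recent call last):
  File "<stdin>", line 7, in <module>
    return umr_minimum(a, axis, None, out, keepdims, initial, where)
ValueError: zero-size array to reduction operation minimum which has no identity
```

>>> {"api": "play_rows", "payload": {
  "series": [
    [[0,-0.008,0],0,0],
    [[0,-0.025,0],0,0],
    [[0,-0.05,0],0,0],
    [[0,-0.06,-0.04],0,0],
    [[0,-0.06,-0.09],0,0],
    [[0,-0.06,-0.14],0,0],
    [[0.04,-0.06,-0.17],0,0],
    [[0.09,-0.06,-0.17],0,0],
    [[0.14,-0.06,-0.17],0,0],
    [[0.19,-0.06,-0.17],0,0],
    [[0.19,-0.06,-0.17],0,0]
  ]
}}

```text
t: 24.92
eef_pos: [522.5, 267.1, 197.6]
tcp_rot: [-2.297, -2.143, -0.0]
wrist_force: [0.4, -0.7, 1.2]
gripper_width: -0.1
finger_force: 0.0
```

Run:
```python
from h import *
import cv2
go()
for n in("top","side"):
    t=viewer.camera(n); h=cv2.cvtColor(t,cv2.COLOR_RGB2HSV); m=cv2.inRange(h,(22,150,90),(32,255,255)); m=np.argwhere(m)[:,::-1]
    w=np.array([at(n,*q,22) for q in m]); w=w[np.hypot(*(w-[590,141]).T)<110]; 
    if len(w): print(n,len(w),w.min(0).round(),w.max(0).round(),cv2.fitLine(w.astype(np.float32),2,0,.01,.01).ravel()[:2])
    m=cv2.inRange(h,(0,170,60),(6,255,255)); m[:130]=0; m[:,340:]=0; c=max(cv2.findContours(m,0,2)[0],key=cv2.contourArea); print("red",cv2.boundingRect(c),cv2.minAreaRect(c))
    b=cv2.inRange(h,(0,0,170),(180,60,255)); q=proj(n,[*tray(148,72,1.493),60]).astype(int); k=b[q[1]-16:q[1]+28,q[0]-16:q[0]+16]; yy,xx=np.nonzero(k)
    print("piston",q,len(xx),xx.mean()-16,yy.mean()-16,np.ptp(xx),np.ptp(yy))
    q=proj(n,[494,373,40]).astype(int); print("can",t[q[1]-3,q[0]])
    # gear + tray corners expected
    print("exp rim corners",[proj(n,[*tray(x,y,1.493),40]).round(0).tolist() for x,y in((12,12),(192,12),(192,132),(12,132))])
```

```text
t 24.925 pos [522.5 267.1 197.6] yaw -3.98 F [ 0.4 -0.7  1.2] w -0.1 j [-1.2   0.33  0.81  1.65 -0.25  1.27 -0.42]
top 228 [576.  56.] [601. 155.] [0.05446606 0.9985156 ]
red (232, 136, 88, 60) ((275.5, 165.5), (59.0, 87.0), 90.0)
piston [249 164] 371 2.9757412398921836 2.9784366576819394 20 20
can [117 107  88]
exp rim corners [[307.0, 146.0], [234.0, 142.0], [231.0, 190.0], [304.0, 194.0]]
side 92 [572.  46.] [601. 153.] [0.09947293 0.9950403 ]
red (262, 186, 77, 52) ((296.0000305175781, 216.00001525878906), (77.78174591064453, 43.84061813354492), 45.0)
piston [286 190] 242 2.694214876033058 9.780991735537189 24 31
can [162 157 154]
exp rim corners [[324.0, 216.0], [298.0, 185.0], [263.0, 193.0], [286.0, 225.0]]
```

Run:
```python
from h import *
import cv2
t=viewer.camera("top"); h=cv2.cvtColor(t,cv2.COLOR_RGB2HSV); m=cv2.inRange(h,(0,150,60),(8,255,255))
def sl(v,z): 
    w=np.array([at("top",c,r,z) for c,r in v]); k=np.ones(len(w),bool)
    for _ in range(4): f=np.polyfit(w[k,1],w[k,0],1); k=abs(w[:,0]-np.polyval(f,w[:,1]))<3
    return f.round(3),k.sum()
print("rim bar side",sl([(c,130+np.nonzero(m[130:200,c])[0].min()) for c in range(238,300)],40))
print("rim front",sl([(c,130+np.nonzero(m[130:205,c])[0].max()) for c in range(238,300)],40))
b=cv2.inRange(h,(0,0,190),(180,60,255))
print("bar far edge",sl([(c,130+np.nonzero(b[130:150,c])[0].min()) for c in range(235,284)],30))
print("bar near edge",sl([(c,130+np.nonzero(b[130:147,c])[0].max()) for c in range(235,284)],30))
```

```text
rim bar side (array([3.40000e-02, 7.08203e+02]), np.int64(62))
rim front (array([9.30000e-02, 5.84889e+02]), np.int64(61))
bar far edge (array([7.40000e-02, 7.32909e+02]), np.int64(49))
bar near edge (array([6.70000e-02, 7.13259e+02]), np.int64(49))
```

Run:
```python
from h import *
t=np.mean([viewer.camera("top").astype(float) for _ in range(1)],0)
red=t[:,:,0]-t[:,:,1]
# print G channel & redness around the gap for a few columns, then subpixel edges
E=[]
for c in range(236,282,2):
    g=t[:,c,1]; r0=130+int(np.argmax(g[130:142])); r=r0
    while g[r]>110: r+=1
    e1=r-1+(g[r-1]-110)/(g[r-1]-g[r])
    k=r
    while red[k]<120: k+=1
    e2=k-1+(120-red[k-1])/(red[k]-red[k-1])
    E.append((c,e1,e2,*at("top",c,e1,30),*at("top",c,e2,40)))
E=np.array(E); print(E[::3].round(1)); print("bar",np.polyfit(E[:,4],E[:,3],1),"rim",np.polyfit(E[:,6],E[:,5],1))
for c in (240,258,276): print(c,[tuple(int(v) for v in t[r,c]) for r in range(138,152)])
```

```text
Traceback (most recent call last):
ValueError: The truth value of an array with more than one element is ambiguous. Use a.any() or a.all()
```

Run:
```python
from h import *
t=viewer.camera("top").astype(float); red=t[:,:,0]-t[:,:,1]
E=[]
for c in range(236,282,2):
    g=t[:,c,1]; q=red[:,c]; r=130+int(np.argmax(g[130:142]))
    while g[r]>110: r+=1
    e1=r-1+(g[r-1]-110)/(g[r-1]-g[r]); k=r
    while q[k]<120: k+=1
    e2=k-1+(120-q[k-1])/(q[k]-q[k-1])
    E.append((c,e1,e2,*at("top",c,e1,30),*at("top",c,e2,40)))
E=np.array(E); print(E[::3].round(1)); print("bar",np.polyfit(E[:,4],E[:,3],1),"rim",np.polyfit(E[:,6],E[:,5],1))
for c in (240,258,276): print(c,[tuple(int(v) for v in t[r,c]) for r in range(138,150)])
```

```text
[[236.  142.9 143.2 717.5  97.8 714.   96.9]
 [242.  143.4 143.5 715.7  82.9 713.   82.1]
 [248.  143.6 143.7 715.2  68.  712.3  67.4]
 [254.  143.7 143.7 714.4  53.  711.9  52.6]
 [260.  144.3 144.3 712.6  38.1 710.2  37.8]
 [266.  144.5 144.5 711.9  23.2 709.4  23. ]
 [272.  144.7 144.6 711.2   8.3 708.8   8.2]
 [278.  145.2 145.1 709.5  -6.6 707.3  -6.5]]
bar [7.11840254e-02 7.10271990e+02] rim [6.35519573e-02 7.08042921e+02]
240 [(136, 134, 132), (174, 174, 173), (239, 240, 241), (252, 254, 255), (236, 235, 231), (208, 134, 125), (234, 61, 52), (189, 36, 31), (105, 23, 20), (84, 17, 16), (129, 24, 22), (210, 41, 33)]
258 [(254, 254, 254), (254, 254, 254), (254, 254, 254), (254, 255, 255), (252, 255, 255), (232, 220, 216), (226, 114, 105), (235, 52, 42), (152, 29, 23), (82, 19, 16), (106, 19, 17), (189, 36, 27)]
276 [(255, 255, 255), (254, 254, 255), (254, 254, 255), (254, 255, 255), (254, 255, 255), (252, 255, 255), (239, 206, 203), (247, 99, 92), (228, 42, 34), (130, 25, 20), (81, 17, 16), (122, 24, 16)]
```

Sub-pixel edges show the rim parallel to the stop bar within 0.4° and touching it. The latch is shut against its stop and the piston is upright, so I'm handing the job in.

```bash
python3 -c "
from plant import arm
print(arm.finish_job())"
```

```text
the job is handed in; nothing more can be done
None
```

I handed the job in at about 25 s: the piston stands upright in the bay, the tray lies along the stop bar (within about 0.4°) and the latch is shut against its stop, though I viewed 11 pictures instead of the allowed 10.

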